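Rotate the bench stock: delivery row onto the lane shelf

ROBOT

A 7-joint arm with a two-finger parallel gripper is mounted at the origin on the work surface. World frame = base frame: x ahead of the robot, y to its left, z up, the work surface at z = 0. Lengths are in mm, angles in rad, forces in N, time in s.
With the tool pointing down it reaches from about 400 to 875 mm from the base axis. Payload 4.4 kg.
Tool frame: the origin (TCP) lies midway between the tips of the shut fingers; the grasp point (between the pads) lies 19 mm behind it; z points along the fingers, y is the direction in which the jaws open and shut (so a half turn about z gives the same grasp; the last joint's range is limited). The gripper opens to 85 mm and grips with 20 to 120 N. Pads are 22 mm wide; open, the fingers measure 114 mm over their backs; the gripper's body (76 mm by 85 mm) begins 54 mm behind the grasp point. The pads swing forward as they close: fully open they stand 13 mm farther back than shut.
Start: joints at [1.04, 0.628, 0.038, 1.517, -0.027, 0.996, -0.02], TCP at [291.387, -581.043, 231.313] pointing down, gripper open.
Joint ranges: [-3.06, 3.06], [-0.37, 2.12], [-1.25, 1.32], [0.18, 2.47], [-1.1, 4.24], [0.23, 1.98], [-2.94, 2.94]. Speed limits (rad/s): [2.57, 2.57, 3.14, 3.14, 3.14, 3.14, 3.14].

INTERFACE

Orientations are given as [roll, pitch, yaw] about the fixed x, y, z axes, in that order (R = Rz(yaw) Ry(pitch) Rx(roll)).
In Python, from cell import * gives the robot as it stands. The module is installed in compiled form; this text tells all that it offers.
- The arm moves only by the tool move_arm, never from a script. Its argument "series" is a list of rows, each a list of 2 entries, a list of its own where there are three numbers: the shift along the tool's x, y, z in m, then the turn about the tool's z in rad. In form: [[[x, y, z], yaw], ...]. A call has 1 to 5 rows; each row is the pose to reach, as a shift and turn from the pose measured when the call began, along the tool's axes at that moment; what a row does not reach only later rows make up. A row lasts 1/8 s, in which the tool goes at most 62.5 mm and 10.7 degrees, less where a joint would pass 70% of its speed; a pose out of reach is approached as far as the arm can. A call with a gripper value outside its range is refused whole. "claw" is the opening, from 0 (shut) to 1 (fully open), set as the call begins (left out, the last holds). The fingers move at their own pace and stop on an object; the grip force is fixed at half the most. Time passes only in rows, so rows that repeat a pose let the fingers close. It gives the time, the measured TCP pose, the force and the opening at its end, in the units of the state.
- read_state(): the state, without advancing time (a new reading comes with each control period).
- get_image(name): name is "side" or "top"; returns the picture (480x640x3 uint8, blue, green, red); there is no depth.
- camera_model(name): a dict with "fov_y" (degrees; the focal length in pixels is half the picture's height over the tangent of half this angle, whatever the lens; pixels are square), "cx", "cy" (the principal point, pixels), "k1" (the pictures are not rectified: a ray, as slopes to the right and down, at radius r is drawn at 1 + k1 r^2 times it, then the intrinsics apply), "pose" (4x4, takes a point from camera to world coordinates). Camera axes: x right, y down, z forward; pixel columns grow to the right and rows downward; lengths in mm; the calibration is good to about 2 mm. A picture is of the moment at which its call begins. camera_model takes no time and is no camera call.
- finish_job(): hands the job in, once; it reports no verdict.
The state is a dict: "clock": time; "qpos": joint angles; "qd": joint speeds; "tau": joint torques, N m; "eef_pos": TCP position; "tool_rot": TCP orientation; "force": force on the tool from outside, world axes, zero at the start; "torque": the same for the moment, N m; "width": finger opening in mm.
Only numpy, scipy, OpenCV 4.12 (cv2) and the standard library are available. Lean on these libraries where they do the work, as an engineer would, in place of code of your own. Each camera call takes 0.05 s, during which the arm holds its last target. There are 200 camera calls.

TASK

Put the row of new stock from the white carrier away on the shelf, one to a lane, in the same order as the older row that stands there: each new bottle or jar in the rear bay, directly behind the older one of its own kind. One of the older ones has been left in the rear bay of its lane: pull it forward into the front bay so that it is used first. Leave every one standing upright in the middle of its bay, set down rather than dropped or tipped, and do not disturb the culture dishes in front of the shelf.

Things in the scene. Friction and masses are not known exactly. Their poses are not given: they have to be found in the camera images.
- new_amber: New stock: round amber glass bottle with a black cap, 40 mm in diameter and 92 mm tall (straight to 62 mm, cap 26 mm wide), about 0.14 kg. Starts in one of the white carrier's three bays (in a row, 92 mm apart; walls 26 mm high, a 62 mm high hand loop at each end). Origin: centre of its underside, z up.
- old_amber: Older stock, on the shelf at the start, twin of new_amber: round amber glass bottle with a black cap, 40 mm in diameter and 92 mm tall (straight to 62 mm, cap 26 mm wide), about 0.14 kg. One of the three older ones starts in the rear bay of its lane tray, the others in front bays. Origin: centre of its underside, z up.
- new_square: New stock: square white plastic media bottle with a white screw cap, 48 x 48 mm and 98 mm tall (flat to 66 mm, cap 36 mm wide), about 0.15 kg. Starts in one of the white carrier's three bays (in a row, 92 mm apart; walls 26 mm high, a 62 mm high hand loop at each end). Origin: centre of its underside, z up; x and y square to its sides.
- old_square: Older stock, on the shelf at the start, twin of new_square: square white plastic media bottle with a white screw cap, 48 x 48 mm and 98 mm tall (flat to 66 mm, cap 36 mm wide), about 0.15 kg. One of the three older ones starts in the rear bay of its lane tray, the others in front bays. Origin: centre of its underside, z up; x and y square to its sides.
- new_jar: New stock: squat wide-mouth white jar with a grey lid, 58 mm in diameter and 68 mm tall (straight; lid from 50 mm up), about 0.16 kg. Starts in one of the white carrier's three bays (in a row, 92 mm apart; walls 26 mm high, a 62 mm high hand loop at each end). Origin: centre of its underside, z up.
- old_jar: Older stock, on the shelf at the start, twin of new_jar: squat wide-mouth white jar with a grey lid, 58 mm in diameter and 68 mm tall (straight; lid from 50 mm up), about 0.16 kg. One of the three older ones starts in the rear bay of its lane tray, the others in front bays. Origin: centre of its underside, z up.
- tray_1: One of three equal grey lane trays, side by side 95 mm apart on the low white shelf; 186 x 88 mm, walls 28 mm high and 3 mm thick, floor 4 mm; fixed. A 10 mm rib across the middle makes a front bay (towards the robot; centre at x = -45 mm) and a rear bay (x = +45 mm). Origin: centre of its underside, 40 mm above the bench; x along the lane, front to rear; y across.
- tray_2: One of three equal grey lane trays, side by side 95 mm apart on the low white shelf; 186 x 88 mm, walls 28 mm high and 3 mm thick, floor 4 mm; fixed. A 10 mm rib across the middle makes a front bay (towards the robot; centre at x = -45 mm) and a rear bay (x = +45 mm). Origin: centre of its underside, 40 mm above the bench; x along the lane, front to rear; y across.
- tray_3: One of three equal grey lane trays, side by side 95 mm apart on the low white shelf; 186 x 88 mm, walls 28 mm high and 3 mm thick, floor 4 mm; fixed. A 10 mm rib across the middle makes a front bay (towards the robot; centre at x = -45 mm) and a rear bay (x = +45 mm). Origin: centre of its underside, 40 mm above the bench; x along the lane, front to rear; y across.
- culture_dishes: Stack of two clear lidded culture dishes with a paper disc on top, 60 mm in diameter and 32 mm high, loose on the bench in front of the shelf, about 0.15 m from the middle of the lanes. To be left alone. On the shelf 0.13 m behind the lanes' middle stand two boxes up to 34 mm high, then a rail 89 mm above the bench. Origin: centre of its underside.
Things that resemble listed ones, but are neither listed nor needed, are in the scene too. Leave any brown or pink look-alike of the old_jar alone.

How it is judged:
By the outcome, as a careful person would: the job done as asked, in the order asked, and still so for the second after the job is handed in, with the robot touching nothing.
It also fails if it takes over 120 s, if anything falls off the work surface, if the arm or the gripper's body presses on something with over 40 N, if the wrist force passes 120 N, or if a joint passes its speed limit or range.

## Working session

There is one attempt and no reset: what is moved stays moved. The work goes in short steps, Python scripts to look and compute and a tool call to move; the robot and the scene stay as the last step left them, time stands still between calls to the robot, and variables do not carry over. Pictures are saved under pics/ and viewed, about 12 in all and at most 16, crops included, and the job is handed in when it is done.

Besides the shell and the picture viewer there is one more tool, called after "Emit:" by a JSON object that holds its "method" and its "body", one argument or row to a line. move_arm: Moves the arm, as the interface text tells. Its arguments: {"type":"object","properties":{"series":{"type":"array"},"claw":{"type":"number"}},"required":["series"]}

```bash
mkdir -p pics; ls
python3 - <<'E'
from cell import *
import cv2
s=read_state();print(s['clock'],s['eef_pos'],s['tool_rot'],s['width'],s['force'])
for n in("side","top"):
    m=camera_model(n);print(n,m);cv2.imwrite(f"pics/{n}0.png",get_image(n))
E
```

```text
pics
0.0 [ 291.09018702 -580.48195226  230.37979991] [-3.13968248e+00  4.61327864e-05  4.64789468e-01] 85.41900557591043 [-0.13577932 -0.13471396 -0.10316939]
side {'fov_y': 49.695554090483284, 'cx': 317.7323092789361, 'cy': 235.81741427914676, 'k1': 0.01472613751025431, 'pose': array([[-8.89124865e-01, -3.13045153e-01,  3.33855816e-01,
         1.56914472e+02],
       [-4.57487409e-01,  5.87628195e-01, -6.67381731e-01,
         6.70318760e+02],
       [ 1.27375250e-02, -7.46120524e-01, -6.65689056e-01,
         7.21280388e+02],
       [ 0.00000000e+00,  0.00000000e+00,  0.00000000e+00,
         1.00000000e+00]])}
top {'fov_y': 57.125003803616146, 'cx': 310.5538187627264, 'cy': 231.86991972158148, 'k1': -0.06491418495759414, 'pose': array([[-2.23522523e-03, -9.91099026e-01,  1.33107941e-01,
         3.89616962e+02],
       [-9.99854713e-01, -3.43089162e-05, -1.70455947e-02,
         4.74762474e+00],
       [ 1.68984391e-02, -1.33126703e-01, -9.90954955e-01,
         7.69084834e+02],
       [ 0.00000000e+00,  0.00000000e+00,  0.00000000e+00,
         1.00000000e+00]])}
```

View pics/top0.png

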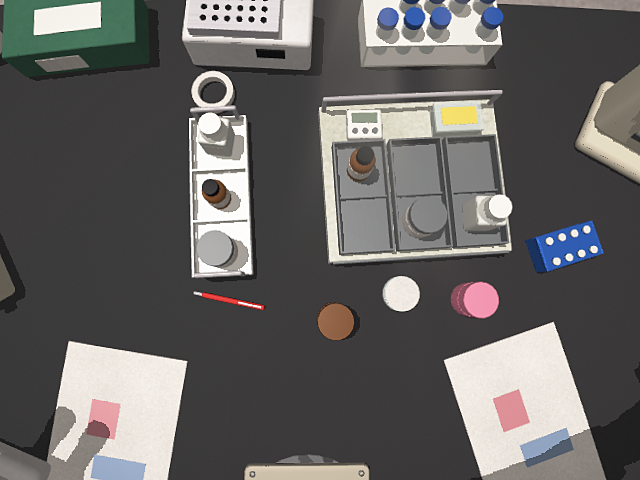

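View pics/side0.png

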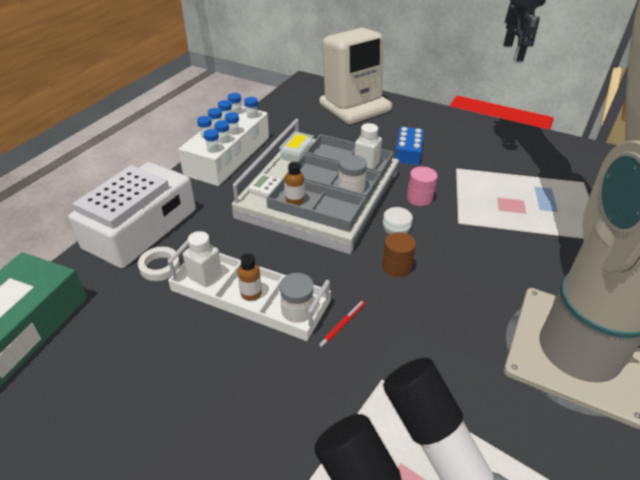

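```bash
cat > h.py <<'E'
from cell import *
import numpy as np, cv2
def K(m):
    f=240/np.tan(np.radians(m['fov_y']/2)); return np.array([[f,0,m['cx']],[0,f,m['cy']],[0,0,1.]])
def ray(n,uv):
    m=camera_model(n); k=K(m); p=np.atleast_2d(np.array(uv,float)); d=(p-k[:2,2])/k[0,0]; s=d.copy()
    for _ in range(20): s=d/(1+m['k1']*(s**2).sum(1,keepdims=True))
    T=m['pose']; D=np.c_[s,np.ones(len(s))]@T[:3,:3].T
    return T[:3,3],D
def plane(n,uv,z):
    o,D=ray(n,uv); return o+D*((z-o[2])/D[:,2:3])
def proj(n,P):
    m=camera_model(n);k=K(m);T=m['pose'];q=(np.atleast_2d(P)-T[:3,3])@T[:3,:3]
    s=q[:,:2]/q[:,2:]; s=s*(1+m['k1']*(s**2).sum(1,keepdims=True)); return s*k[0,0]+k[:2,2]
def tri(a,b):
    o1,d1=ray("top",a);o2,d2=ray("side",b);d1,d2=d1[0],d2[0]
    t=np.linalg.lstsq(np.c_[d1,-d2],o2-o1,rcond=None)[0]; p,q=o1+t[0]*d1,o2+t[1]*d2
    return (p+q)/2,np.linalg.norm(p-q)
E
python3 - <<'E'
import cv2
a=cv2.imread('pics/top0.png')[80:290,185:515];cv2.imwrite('pics/c1.png',cv2.resize(a,None,fx=2.4,fy=2.4,interpolation=cv2.INTER_CUBIC))
a=cv2.imread('pics/side0.png')[115:340,160:430];cv2.imwrite('pics/c2.png',cv2.resize(a,None,fx=2.6,fy=2.6,interpolation=cv2.INTER_CUBIC))
E
```

```text
(no output)
```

View pics/c1.png

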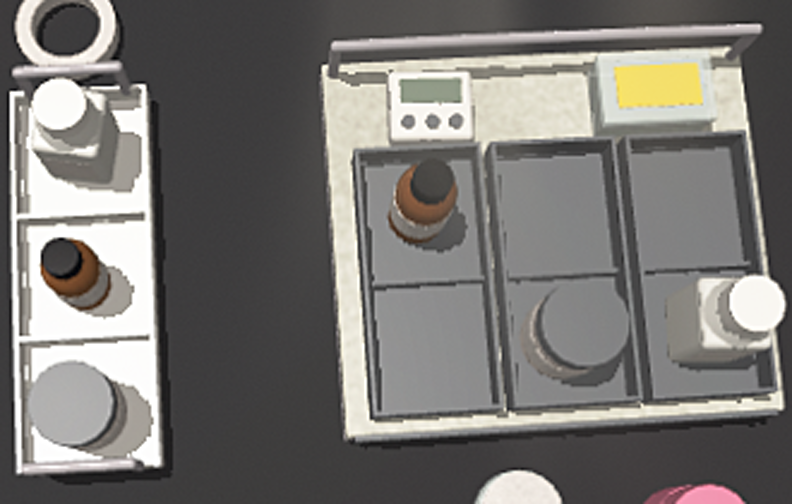

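View pics/c2.png

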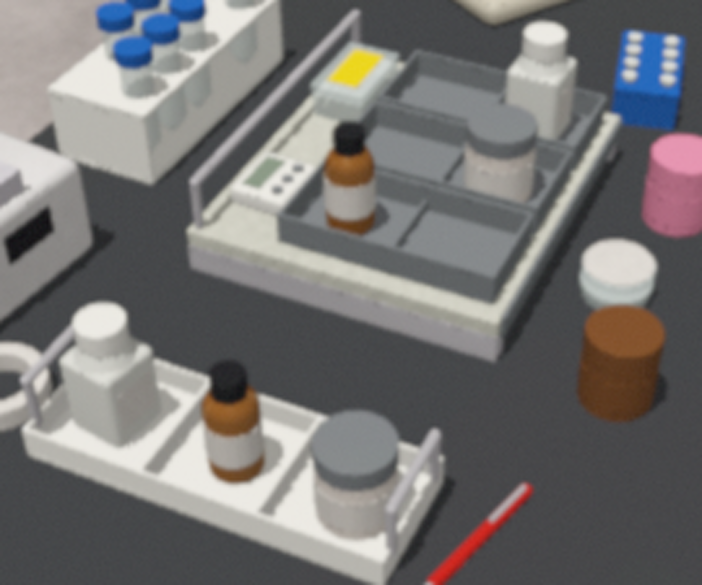

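Run:
```python
from h import *
np.set_printoptions(precision=1,suppress=True)
t=lambda l:np.array(l,float)/2.4+[185,80]
s=lambda l:np.array(l,float)/2.6+[160,115]
L=[[355,150],[478,146],[500,411],[373,418],[488,144],[614,139],[637,402],[508,408],[624,139],[742,133],[776,393],[648,400]]
P=plane("top",t(L),68)[:,:2]
for i in range(3):
    q=P[4*i:4*i+4]; c=q.mean(0); ax=(q[0]+q[1]-q[2]-q[3])/2; print("tray",c,np.linalg.norm(ax),np.degrees(np.arctan2(ax[1],ax[0])))
q=plane("top",t([[10,90],[148,85],[163,467],[17,472]]),26)[:,:2];ax=(q[0]+q[1]-q[2]-q[3])/2
print("carrier",q,q.mean(0),np.linalg.norm(ax),np.degrees(np.arctan2(ax[1],ax[0])))
for n,a,b,z in [("nS",(60,104),(101,323),101),("nA",(62,257),(228,374),95),("nJ",(72,404),(356,443),71),("oA",(434,180),(349,132),136),("oJ",(585,324),(501,125),112),("oS",(754,304),(545,38),142)]:
    p,e=tri(t(a),s(b)); print(n,p,e,plane("top",t(a),z)[0,:2],plane("side",s(b),z)[0,:2])
print("dish",plane("top",[[401,293.5]],32),"brown",plane("top",[[336,321]],60), "pink",plane("top",[[480,299]],60))
```

```text
tray [542.5 -92.4] 184.96884012899355 3.12735131330916
tray [ 548.4 -185.5] 184.17408188921468 2.448702823663119
tray [ 553.8 -280.7] 183.92098550663036 3.103879991834354
carrier [[693.8 206.5]
 [697.4 104.6]
 [417.1  88.9]
 [413.5 191.1]] [555.4 147.8] 280.7077840975494 3.1781740531312317
nS [653.8 153.   97.6] 1.4800755659685163 [653.2 152.5] [650.2 155.8]
nA [551.9 149.8  92. ] 0.6177147506067914 [550.9 149. ] [550.3 152.3]
nJ [457.5 145.3  68.2] 0.40939124252728853 [457.  144.7] [456.3 147.6]
oA [592.7 -89.8 129.3] 0.4216591533944966 [590.4 -88.9] [588.  -81.2]
oJ [ 505.8 -188.8  105. ] 1.5767905406839926 [ 503.9 -187. ] [ 502.6 -178.8]
oS [ 513.  -289.1  132.3] 0.6453630168438779 [ 511.4 -284.5] [ 506.8 -273.3]
dish [[ 384.9 -158.6   32. ]] brown [[342.2 -47.5  60. ]] pink [[ 375.2 -281.6   60. ]]
```

Top view: lane 1 (left) has its amber at the rear, lane 2 holds a jar at the front, and lane 3 holds a square bottle at the front. In the carrier, from far to near, are the square, the amber and the jar. So the old amber moves forward first. I'll add a helper that converts a goal into tool shifts.

```bash
cat > go.py <<'E'
import sys
from h import *
a=list(map(float,sys.argv[1:])); s=read_state(); p=np.array(s['eef_pos']); y=s['tool_rot'][2]
from scipy.spatial.transform import Rotation as R
Rt=R.from_euler('xyz',s['tool_rot']).as_matrix()
print(round(s['clock'],2),p.round(1),np.round(s['tool_rot'],3),'F',np.round(s['force'],1),'w',round(s['width'],1))
for i in range(0,len(a),3):
    t=np.array(a[i:i+3]); d=Rt.T@(t-p); print(t,(d/1000).round(4),'len',np.linalg.norm(d).round(),'turn', round(-(0.054-y),3))
E
python3 go.py 590 -89 230
```

```text
0.1 [ 291.1 -580.6  230.5] [-3.14   0.     0.465] F [0.2 0.7 0.3] w 85.5
[590. -89. 230.] [ 0.4875 -0.3054  0.001 ] len 575.0 turn 0.411
```

Emit:
{"method": "move_arm", "body": {
  "series": [
    [[0.048,-0.03,0],0.04],
    [[0.097,-0.061,0],0.08],
    [[0.146,-0.092,0],0.12],
    [[0.195,-0.122,0],0.16],
    [[0.244,-0.153,0],0.2]
  ],
  "claw": 1
}}

```text
clock: 0.72
eef_pos: [441.3, -332.6, 230.5]
tool_rot: [-3.14, 0.001, 0.263]
force: [0.7, -0.4, 0.1]
width: 85.8
```

```bash
python3 go.py 590 -89 210
```

```text
0.72 [ 441.3 -332.6  230.5] [-3.14e+00  1.00e-03  2.63e-01] F [ 0.7 -0.4  0.1] w 85.8
[590. -89. 210.] [ 0.207  -0.1965  0.0208] len 286.0 turn 0.209
```

Emit:
{"method": "move_arm", "body": {
  "series": [
    [[0.041,-0.039,0.004],0.04],
    [[0.083,-0.079,0.008],0.08],
    [[0.124,-0.118,0.012],0.125],
    [[0.166,-0.157,0.016],0.165],
    [[0.207,-0.1965,0.02],0.209]
  ]
}}

```text
clock: 1.35
eef_pos: [590.7, -87.3, 210.4]
tool_rot: [-3.14, 0.001, 0.053]
force: [1.2, -0.8, -0.1]
width: 85.2
```

```bash
python3 go.py 590 -89 150 590 -89 71
python3 - <<'E'
from h import *
a=get_image("top")[70:290,300:540];b=get_image("side")[60:300,200:440]
cv2.imwrite('pics/d1.png',np.hstack([cv2.resize(a,(400,367)),cv2.resize(b,(367,367))]))
E
```

```text
1.35 [590.7 -87.3 210.4] [-3.14e+00  1.00e-03  5.30e-02] F [ 1.2 -0.8 -0.1] w 85.2
[590. -89. 150.] [-0.0007  0.0017  0.0603] len 60.0 turn -0.001
[590. -89.  71.] [-0.0006  0.0019  0.1393] len 139.0 turn -0.001
```

View pics/d1.png

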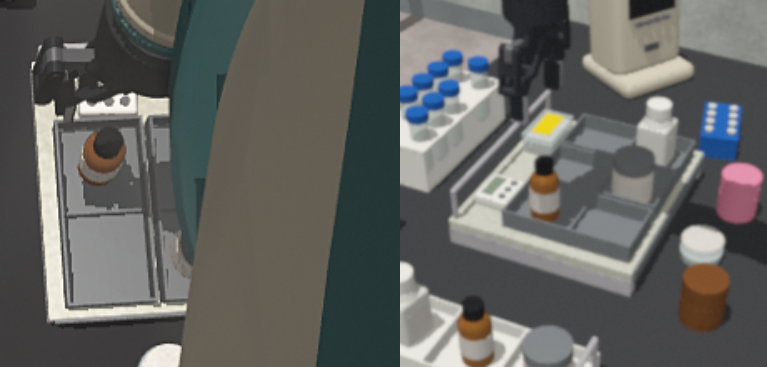

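Run:
```python
from h import *
P=[[590.7,-87.3,210.4],[590.7,-87.3,223],[590.7,-130,223],[590.7,-44,223],[590,-89,136],[590,-89,44]]
for n in("top","side"): print(proj(n,P).round(0).tolist())
a=get_image("top")[60:220,290:430];b=get_image("side")[20:220,230:370]
cv2.imwrite('pics/d2.png',np.hstack([cv2.resize(a,(420,480)),cv2.resize(b,(336,480))]))
```

```text
[[373.0, 138.0], [374.0, 134.0], [407.0, 135.0], [341.0, 134.0], [366.0, 155.0], [358.0, 172.0]]
[[294.0, 131.0], [294.0, 125.0], [304.0, 116.0], [282.0, 136.0], [295.0, 164.0], [296.0, 200.0]]
```

View pics/d2.png

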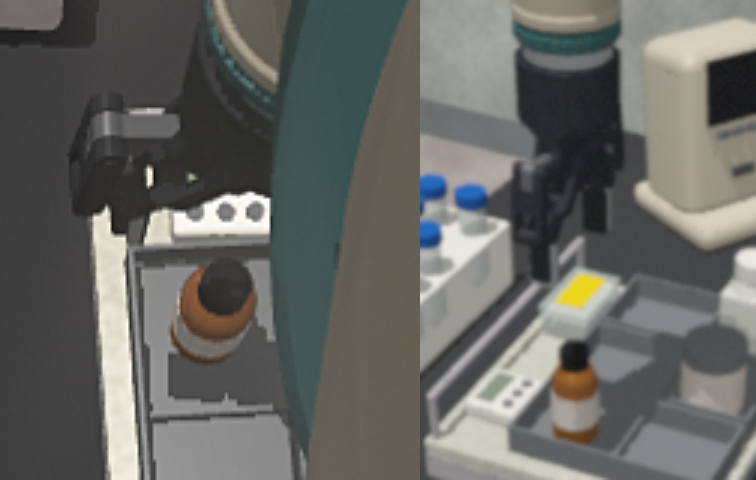

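Emit:
{"method": "move_arm", "body": {
  "series": [
    [[0,0.0015,0.045],0],
    [[0,0.0015,0.09],0],
    [[0,0.0015,0.125],0],
    [[0,0.0015,0.139],0],
    [[0,0.0015,0.139],0]
  ]
}}

```text
clock: 2.17
eef_pos: [589.1, -89.7, 70.7]
tool_rot: [-3.14, 0.004, 0.056]
force: [0.1, -0.5, 0.3]
width: 85.5
```

Emit:
{"method": "move_arm", "body": {
  "series": [
    [[0,0,0],0],
    [[0,0,0],0],
    [[0,0,0],0],
    [[0,0,0],0],
    [[0,0,0],0]
  ],
  "claw": 0
}}

```text
clock: 2.8
eef_pos: [590.0, -89.5, 72.2]
tool_rot: [-3.14, 0.002, 0.057]
force: [-0.2, 1.5, 6.4]
width: 38.5
```

```bash
python3 go.py 590 -89 100
```

```text
2.8 [590.  -89.5  72.2] [-3.14e+00  2.00e-03  5.70e-02] F [-0.2  1.5  6.4] w 38.5
[590. -89. 100.] [ 0.     -0.0005 -0.0278] len 28.0 turn 0.003
```

Emit:
{"method": "move_arm", "body": {
  "series": [
    [[0,0,-0.02],0],
    [[0,0,-0.05],0],
    [[-0.03,0,-0.05],0],
    [[-0.07,0,-0.05],0],
    [[-0.0926,0.0,-0.05],0]
  ]
}}

```text
clock: 3.42
eef_pos: [495.3, -94.9, 122.7]
tool_rot: [-3.14, 0.003, 0.057]
force: [1.0, 0.1, -1.7]
width: 38.8
```

```bash
python3 go.py 497.5 -94.8 73
```

```text
3.42 [495.3 -94.9 122.7] [-3.14e+00  3.00e-03  5.70e-02] F [ 1.   0.1 -1.7] w 38.8
[497.5 -94.8  73. ] [0.0024 0.0002 0.0497] len 50.0 turn 0.003
```

Emit:
{"method": "move_arm", "body": {
  "series": [
    [[0.002,0,0.025],0],
    [[0.002,0,0.042],0],
    [[0.002,0,0.046],0],
    [[0.002,0,0.048],0],
    [[0.002,0,0.048],0]
  ]
}}

```text
clock: 4.05
eef_pos: [497.5, -94.7, 75.2]
tool_rot: [-3.14, 0.002, 0.057]
force: [-0.1, -0.8, -1.8]
width: 38.6
```

```bash
python3 go.py 497.5 -94.8 72
python3 - <<'E'
from h import *
a=get_image("top")[70:290,300:540];b=get_image("side")[130:280,240:420]
cv2.imwrite('pics/d3.png',np.hstack([cv2.resize(a,(393,360)),cv2.resize(b,(407,360))[:,:]]))
E
```

```text
4.05 [497.5 -94.7  75.2] [-3.14e+00  2.00e-03  5.70e-02] F [-0.1 -0.8 -1.8] w 38.6
[497.5 -94.8  72. ] [-0.      0.0001  0.0032] len 3.0 turn 0.003
```

View pics/d3.png

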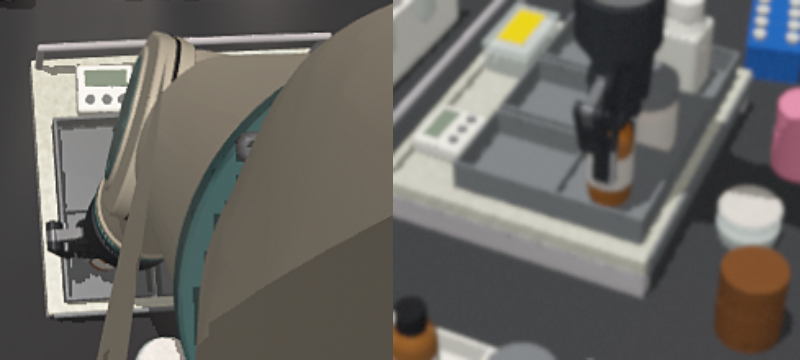

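Emit:
{"method": "move_arm", "body": {
  "series": [
    [[0,0,0.002],0],
    [[0,0,0.003],0],
    [[0,0,0.003],0]
  ]
}}

```text
clock: 4.53
eef_pos: [497.6, -94.7, 72.3]
tool_rot: [-3.14, 0.002, 0.057]
force: [0.5, -0.6, -0.9]
width: 38.6
```

Emit:
{"method": "move_arm", "body": {
  "series": [
    [[0,0,0.001],0],
    [[0,0,0.0015],0],
    [[0,0,0.0015],0]
  ]
}}

```text
clock: 4.9
eef_pos: [497.8, -94.7, 72.1]
tool_rot: [-3.14, 0.001, 0.057]
force: [-2.0, 0.7, 12.9]
width: 38.5
```

Emit:
{"method": "move_arm", "body": {
  "series": [
    [[0,0,-0.001],0],
    [[0,0,-0.001],0],
    [[0,0,-0.001],0]
  ],
  "claw": 0.6
}}

```text
clock: 5.28
eef_pos: [497.7, -94.7, 73.0]
tool_rot: [-3.14, 0.001, 0.057]
force: [0.0, 0.5, 0.2]
width: 51.2
```

Emit:
{"method": "move_arm", "body": {
  "series": [
    [[0,0,0],0],
    [[0,0,-0.02],0],
    [[0,0,-0.06],0],
    [[0,0,-0.11],0],
    [[0,0,-0.14],0]
  ],
  "claw": 0.9
}}

```text
clock: 5.9
eef_pos: [498.5, -95.1, 215.1]
tool_rot: [-3.14, -0.001, 0.056]
force: [0.2, -0.0, -1.3]
width: 76.7
```

```bash
python3 go.py 551 149 190
```

```text
5.9 [498.5 -95.1 215.1] [-3.14e+00 -1.00e-03  5.60e-02] F [ 0.2 -0.  -1.3] w 76.7
[551. 149. 190.] [ 0.0661 -0.2407  0.0255] len 251.0 turn 0.002
```

Emit:
{"method": "move_arm", "body": {
  "series": [
    [[0.013,-0.048,0],0],
    [[0.026,-0.096,0],0],
    [[0.04,-0.144,0],0],
    [[0.053,-0.192,0.01],0],
    [[0.066,-0.2407,0.025],0]
  ],
  "claw": 1
}}

```text
clock: 6.52
eef_pos: [551.4, 150.5, 190.5]
tool_rot: [-3.14, -0.002, 0.056]
force: [0.6, 0.2, 0.2]
width: 85.7
```

```bash
python3 go.py 551 149.5 31
python3 - <<'E'
from h import *
a=get_image("top")[70:290,170:520];b=get_image("side")[60:340,160:420]
cv2.imwrite('pics/d4.png',np.hstack([cv2.resize(a,(460,289)),cv2.resize(b,(340,366))[:289]]))
E
```

```text
6.53 [551.4 150.5 190.5] [-3.14e+00 -2.00e-03  5.60e-02] F [0.6 0.2 0.2] w 85.7
[551.  149.5  31. ] [-0.0009  0.0012  0.1595] len 159.0 turn 0.002
```

View pics/d4.png

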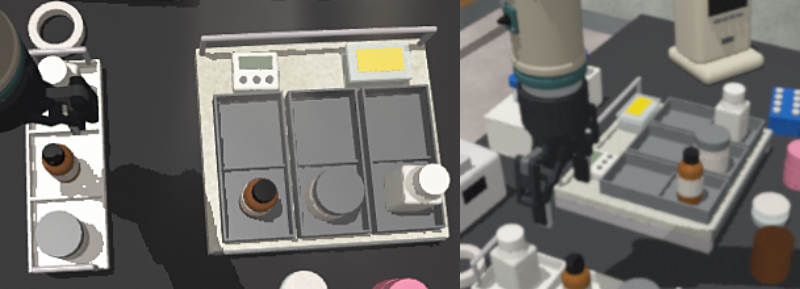

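Old amber now stands upright in the front bay of lane 1 (d4 pixel 262,195). The shelf is unobstructed and the gripper is above the new amber.

Emit:
{"method": "move_arm", "body": {
  "series": [
    [[0,0.001,0.055],0],
    [[0,0.001,0.11],0],
    [[0,0.001,0.15],0],
    [[0,0.001,0.1595],0],
    [[0,0.001,0.1595],0]
  ]
}}

```text
clock: 7.25
eef_pos: [550.0, 156.3, 29.3]
tool_rot: [-3.137, 0.001, 0.066]
force: [0.6, 0.4, 0.1]
width: 85.6
```

Emit:
{"method": "move_arm", "body": {
  "series": [
    [[0,0,0],0],
    [[0,0,0],0],
    [[0,0,0],0],
    [[0,0,0],0],
    [[0,0,0],0]
  ],
  "claw": 0
}}

```text
clock: 7.88
eef_pos: [551.0, 156.0, 30.8]
tool_rot: [-3.137, -0.001, 0.065]
force: [-1.0, -0.7, 7.1]
width: 38.7
```

Emit:
{"method": "move_arm", "body": {
  "series": [
    [[0,0,-0.02],0],
    [[0,0,-0.06],0],
    [[0,0,-0.12],0],
    [[0,0,-0.17],0],
    [[0,0,-0.17],0]
  ]
}}

```text
clock: 8.5
eef_pos: [553.6, 155.9, 205.5]
tool_rot: [-3.134, -0.011, 0.065]
force: [0.7, -0.6, -2.0]
width: 38.9
```

```bash
python3 go.py 587.5 -90 200
python3 - <<'E'
from h import *
u=np.array([[265,190]])*[350/460,220/289.]+[170,70]
print(plane("top",u,136), proj("top",[497.8,-94.7,136]))
E
```

```text
8.5 [553.6 155.9 205.5] [-3.134 -0.011  0.065] F [ 0.7 -0.6 -2. ] w 38.9
[587.5 -90.  200. ] [0.0177 0.2476 0.0038] len 248.0 turn 0.011
[[500.08219469 -95.5168214  136.        ]] [[371.10757912 216.17523811]]
```

Run:
```python
from h import *
s=read_state();print(np.round(s['qpos'],3))
```

```text
[-0.407  0.548  0.131  1.775 -0.101  0.814 -1.731]
```

Emit:
{"method": "move_arm", "body": {
  "series": [
    [[0.003,0.05,0],0],
    [[0.007,0.1,0],0],
    [[0.01,0.15,0],0],
    [[0.014,0.2,0],0.005],
    [[0.0177,0.2476,0.004],0.01]
  ]
}}

```text
clock: 9.12
eef_pos: [586.8, -91.6, 198.9]
tool_rot: [-3.134, -0.009, 0.055]
force: [0.3, -0.1, -0.5]
width: 38.6
```

```bash
python3 go.py 587.5 -90 116 587.5 -90 76; python3 -c "
from h import *
print(np.round(read_state()['qpos'],3))"
```

```text
9.12 [586.8 -91.6 198.9] [-3.134 -0.009  0.055] F [ 0.3 -0.1 -0.5] w 38.6
[587.5 -90.  116. ] [ 0.     -0.0009  0.0829] len 83.0 turn 0.001
[587.5 -90.   76. ] [-0.0003 -0.0006  0.1229] len 123.0 turn 0.001
[ 0.035  0.583  0.122  1.725 -0.104  0.832 -1.309]
```

Emit:
{"method": "move_arm", "body": {
  "series": [
    [[0,-0.001,0.03],0],
    [[0,-0.001,0.065],0],
    [[0,-0.001,0.083],0],
    [[0,-0.001,0.083],0]
  ]
}}

```text
clock: 9.62
eef_pos: [586.1, -89.4, 114.3]
tool_rot: [-3.133, -0.005, 0.055]
force: [-0.3, -0.7, -1.2]
width: 38.7
```

```bash
python3 go.py 587.5 -90 76
python3 - <<'E'
from h import *
p=np.array(read_state()['eef_pos'])
Q=[p+[0,0,-28],p+[0,0,64],p+[0,0,34]]
for n in("top","side"): print(proj(n,Q).round(1).tolist())
a=get_image("top")[70:270,320:520];b=get_image("side")[100:260,240:400]
cv2.imwrite('pics/d5.png',np.hstack([cv2.resize(a,(400,400)),cv2.resize(b,(400,400))]))
E
```

```text
9.62 [586.1 -89.4 114.3] [-3.133 -0.005  0.055] F [-0.3 -0.7 -1.2] w 38.7
[587.5 -90.   76. ] [0.0011 0.001  0.0383] len 38.0 turn 0.001
[[361.9, 167.0], [370.6, 148.7], [367.5, 155.2]]
[[297.4, 184.1], [296.7, 145.8], [297.0, 158.8]]
```

View pics/d5.png

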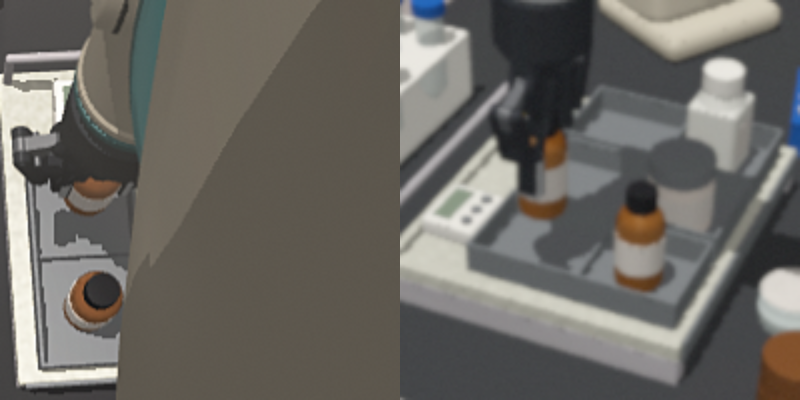

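Emit:
{"method": "move_arm", "body": {
  "series": [
    [[0.001,0.001,0.018],0],
    [[0.001,0.001,0.032],0],
    [[0.001,0.001,0.038],0],
    [[0.001,0.001,0.039],0],
    [[0.001,0.001,0.039],0]
  ]
}}

```text
clock: 10.35
eef_pos: [589.7, -90.5, 77.6]
tool_rot: [-3.134, -0.01, 0.055]
force: [-0.3, -0.1, -1.5]
width: 38.6
```

Emit:
{"method": "move_arm", "body": {
  "series": [
    [[0,0,0.001],0],
    [[0,0,0.002],0],
    [[0,0,0.002],0]
  ]
}}

```text
clock: 10.72
eef_pos: [589.7, -90.4, 75.7]
tool_rot: [-3.134, -0.01, 0.055]
force: [-0.6, -0.4, -1.7]
width: 38.8
```

Emit:
{"method": "move_arm", "body": {
  "series": [
    [[-0.002,0,0.001],0],
    [[-0.002,0,0.002],0],
    [[-0.002,0,0.002],0]
  ]
}}

```text
clock: 11.1
eef_pos: [587.6, -90.6, 73.5]
tool_rot: [-3.134, -0.01, 0.055]
force: [0.7, -0.9, -1.1]
width: 38.9
```

Emit:
{"method": "move_arm", "body": {
  "series": [
    [[0,0,0.0005],0],
    [[0,0,0.0015],0],
    [[0,0,0.0015],0]
  ]
}}

```text
clock: 11.48
eef_pos: [587.6, -90.5, 71.9]
tool_rot: [-3.134, -0.01, 0.055]
force: [0.8, -0.4, -1.5]
width: 38.7
```

Emit:
{"method": "move_arm", "body": {
  "series": [
    [[0,0,0.0005],0],
    [[0,0,0.001],0],
    [[0,0,0.001],0]
  ]
}}

```text
clock: 11.85
eef_pos: [587.5, -90.5, 70.9]
tool_rot: [-3.134, -0.01, 0.055]
force: [-0.0, 0.0, -1.1]
width: 38.8
```

```bash
python3 go.py 587.5 -90 72
```

```text
11.85 [587.5 -90.5  70.9] [-3.134 -0.01   0.055] F [-0.   0.  -1.1] w 38.8
[587.5 -90.   72. ] [ 0.     -0.0005 -0.0011] len 1.0 turn 0.001
```

Emit:
{"method": "move_arm", "body": {
  "series": [
    [[0,0,0.0005],0],
    [[0,0,0.001],0],
    [[0,0,0.001],0]
  ]
}}

```text
clock: 12.22
eef_pos: [587.5, -90.5, 69.8]
tool_rot: [-3.134, -0.01, 0.055]
force: [-0.2, 0.8, -1.6]
width: 38.4
```

Emit:
{"method": "move_arm", "body": {
  "series": [
    [[0,0,0.0005],0],
    [[0,0,0.001],0],
    [[0,0,0.001],0]
  ]
}}

```text
clock: 12.6
eef_pos: [587.5, -90.5, 69.0]
tool_rot: [-3.134, -0.01, 0.055]
force: [-0.4, 0.3, 0.9]
width: 38.4
```

Emit:
{"method": "move_arm", "body": {
  "series": [
    [[0,0,0.0005],0],
    [[0,0,0.0005],0]
  ]
}}

```text
clock: 12.85
eef_pos: [587.6, -90.5, 68.9]
tool_rot: [-3.134, -0.01, 0.055]
force: [-1.5, 0.5, 5.8]
width: 38.5
```

Emit:
{"method": "move_arm", "body": {
  "series": [
    [[0,0,0],0],
    [[0,0,0],0],
    [[0,0,0],0]
  ],
  "claw": 0.6
}}

```text
clock: 13.22
eef_pos: [587.6, -90.5, 68.8]
tool_rot: [-3.134, -0.01, 0.055]
force: [0.5, -0.2, 0.1]
width: 51.2
```

Emit:
{"method": "move_arm", "body": {
  "series": [
    [[0,0,0],0],
    [[0,0,-0.02],0],
    [[0,0,-0.06],0],
    [[0,0,-0.11],0],
    [[0,0,-0.14],0]
  ],
  "claw": 0.85
}}

```text
clock: 13.85
eef_pos: [587.1, -91.9, 211.2]
tool_rot: [-3.135, -0.013, 0.055]
force: [-0.5, -0.5, 0.3]
width: 72.7
```

```bash
python3 go.py 457 145 190
```

```text
13.85 [587.1 -91.9 211.2] [-3.135 -0.013  0.055] F [-0.5 -0.5  0.3] w 72.7
[457. 145. 190.] [-0.1172 -0.2435  0.0214] len 271.0 turn 0.001
```

Next, the new jar.

Emit:
{"method": "move_arm", "body": {
  "series": [
    [[-0.023,-0.049,0],0],
    [[-0.047,-0.097,0],0],
    [[-0.07,-0.146,0],0],
    [[-0.094,-0.195,0.01],0],
    [[-0.1172,-0.2435,0.0214],0]
  ],
  "claw": 1
}}

```text
clock: 14.48
eef_pos: [456.3, 146.5, 190.1]
tool_rot: [-3.134, -0.014, 0.055]
force: [-0.6, 1.3, -0.0]
width: 85.3
```

```bash
python3 go.py 457 145 110
python3 - <<'E'
from h import *
a=get_image("top")[70:290,170:520];b=get_image("side")[100:340,160:420]
print(proj("top",[[587.5,-90.5,136],[497.8,-94.7,136]]))
cv2.imwrite('pics/d6.png',np.hstack([cv2.resize(a,(460,289)),cv2.resize(b,(313,289))]))
E
```

```text
14.47 [456.3 146.5 190.1] [-3.134 -0.014  0.055] F [-0.6  1.3 -0. ] w 85.3
[457. 145. 110.] [-0.0005  0.0022  0.0801] len 80.0 turn 0.001
[[366.96140058 156.85199739]
 [371.10757912 216.17523811]]
```

View pics/d6.png

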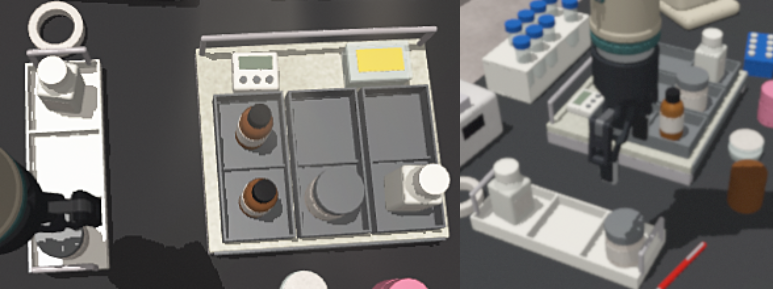

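Emit:
{"method": "move_arm", "body": {
  "series": [
    [[0,0.002,0.04],0],
    [[0,0.002,0.075],0],
    [[0,0.002,0.08],0]
  ]
}}

```text
clock: 14.95
eef_pos: [452.4, 148.7, 107.4]
tool_rot: [-3.134, -0.005, 0.065]
force: [0.1, -0.5, 0.0]
width: 85.5
```

```bash
python3 go.py 457 145 32
```

```text
14.95 [452.4 148.7 107.4] [-3.134 -0.005  0.065] F [ 0.1 -0.5  0. ] w 85.5
[457. 145.  32.] [0.004  0.0046 0.0754] len 76.0 turn 0.011
```

Emit:
{"method": "move_arm", "body": {
  "series": [
    [[0.004,0.0046,0.02],0.011],
    [[0.004,0.0046,0.045],0.011],
    [[0.004,0.0046,0.055],0.011],
    [[0.004,0.0046,0.055],0.011]
  ]
}}

```text
clock: 15.45
eef_pos: [457.2, 144.6, 52.7]
tool_rot: [-3.134, -0.005, 0.053]
force: [-0.1, -0.3, -0.7]
width: 85.2
```

```bash
python3 go.py 457 145 32
```

```text
15.45 [457.2 144.6  52.7] [-3.134 -0.005  0.053] F [-0.1 -0.3 -0.7] w 85.2
[457. 145.  32.] [-0.0003 -0.0002  0.0207] len 21.0 turn -0.001
```

Emit:
{"method": "move_arm", "body": {
  "series": [
    [[0,0,0.01],0],
    [[0,0,0.02],0],
    [[0,0,0.021],0]
  ]
}}

```text
clock: 15.82
eef_pos: [456.8, 144.7, 31.1]
tool_rot: [-3.134, -0.004, 0.054]
force: [-0.0, -0.1, 0.3]
width: 85.7
```

Emit:
{"method": "move_arm", "body": {
  "series": [
    [[0,0,0],0],
    [[0,0,0],0],
    [[0,0,0],0],
    [[0,0,0],0]
  ],
  "claw": 0
}}

```text
clock: 16.32
eef_pos: [457.1, 145.0, 31.5]
tool_rot: [-3.133, -0.004, 0.054]
force: [-1.3, 1.4, 6.7]
width: 56.8
```

Emit:
{"method": "move_arm", "body": {
  "series": [
    [[0,0,-0.02],0],
    [[0,0,-0.06],0],
    [[0,0,-0.12],0],
    [[0,0,-0.17],0],
    [[0,0,-0.17],0]
  ]
}}

```text
clock: 16.95
eef_pos: [458.7, 144.1, 204.7]
tool_rot: [-3.131, -0.012, 0.053]
force: [-0.4, -0.4, -2.1]
width: 56.9
```

```bash
python3 go.py 592.5 -184 200 592.5 -184 116
```

```text
16.95 [458.7 144.1 204.7] [-3.131 -0.012  0.053] F [-0.4 -0.4 -2.1] w 56.9
[ 592.5 -184.   200. ] [0.1161 0.3348 0.0026] len 354.0 turn -0.001
[ 592.5 -184.   116. ] [0.1151 0.3357 0.0866] len 365.0 turn -0.001
```

Emit:
{"method": "move_arm", "body": {
  "series": [
    [[0.02,0.055,0],0],
    [[0.04,0.11,0],0],
    [[0.058,0.167,0],0],
    [[0.077,0.223,0],0],
    [[0.096,0.28,0],0]
  ]
}}

```text
clock: 17.58
eef_pos: [568.9, -131.8, 200.8]
tool_rot: [-3.13, -0.009, 0.053]
force: [0.7, 0.6, -1.1]
width: 56.7
```

```bash
python3 go.py 593 -183.6 200 593 -183.6 116
```

```text
17.57 [ 568.9 -131.8  200.8] [-3.13  -0.009  0.053] F [ 0.7  0.6 -1.1] w 56.7
[ 593.  -183.6  200. ] [0.0213 0.053  0.0003] len 57.0 turn -0.001
[ 593.  -183.6  116. ] [0.0206 0.054  0.0843] len 102.0 turn -0.001
```

Emit:
{"method": "move_arm", "body": {
  "series": [
    [[0.0213,0.053,0],0],
    [[0.0213,0.053,0.02],0],
    [[0.021,0.053,0.055],0],
    [[0.0206,0.054,0.084],0],
    [[0.0206,0.054,0.084],0]
  ]
}}

```text
clock: 18.2
eef_pos: [589.7, -182.7, 112.2]
tool_rot: [-3.127, -0.0, 0.053]
force: [0.3, -0.0, -1.3]
width: 56.5
```

```bash
python3 go.py 593 -183.6 78
```

```text
18.2 [ 589.7 -182.7  112.2] [-3.127 -0.     0.053] F [ 0.3 -0.  -1.3] w 56.5
[ 593.  -183.6   78. ] [0.0033 0.0015 0.0342] len 34.0 turn -0.001
```

Emit:
{"method": "move_arm", "body": {
  "series": [
    [[0.003,0.0015,0.018],0],
    [[0.003,0.0015,0.032],0],
    [[0.003,0.0015,0.038],0],
    [[0.003,0.0015,0.038],0]
  ]
}}

```text
clock: 18.7
eef_pos: [592.6, -183.4, 73.9]
tool_rot: [-3.127, 0.0, 0.053]
force: [0.5, -0.6, -2.6]
width: 56.9
```

```bash
python3 go.py 593 -183.6 71.5
```

```text
18.7 [ 592.6 -183.4   73.9] [-3.127  0.     0.053] F [ 0.5 -0.6 -2.6] w 56.9
[ 593.  -183.6   71.5] [0.0004 0.0002 0.0024] len 2.0 turn -0.001
```

Emit:
{"method": "move_arm", "body": {
  "series": [
    [[0,0,0.001],0],
    [[0,0,0.0025],0],
    [[0,0,0.0025],0]
  ]
}}

```text
clock: 19.08
eef_pos: [592.7, -183.4, 71.6]
tool_rot: [-3.127, -0.0, 0.053]
force: [0.5, 0.1, -1.4]
width: 56.7
```

Emit:
{"method": "move_arm", "body": {
  "series": [
    [[0,0,0.0005],0],
    [[0,0,0.0013],0],
    [[0,0,0.0013],0]
  ]
}}

```text
clock: 19.45
eef_pos: [592.6, -183.3, 70.2]
tool_rot: [-3.127, 0.0, 0.053]
force: [-0.4, -0.7, -2.1]
width: 56.4
```

Emit:
{"method": "move_arm", "body": {
  "series": [
    [[0,0,0.0005],0],
    [[0,0,0.0008],0]
  ]
}}

```text
clock: 19.7
eef_pos: [592.8, -183.4, 69.8]
tool_rot: [-3.127, -0.0, 0.053]
force: [-1.4, 1.4, 3.0]
width: 56.4
```

Emit:
{"method": "move_arm", "body": {
  "series": [
    [[0,0,0.0005],0],
    [[0,0,0.0005],0]
  ]
}}

```text
clock: 19.95
eef_pos: [592.8, -183.4, 69.8]
tool_rot: [-3.127, -0.001, 0.053]
force: [-1.6, 0.3, 5.6]
width: 56.5
```

Emit:
{"method": "move_arm", "body": {
  "series": [
    [[0,0,0],0],
    [[0,0,0],0],
    [[0,0,0],0]
  ],
  "claw": 0.82
}}

```text
clock: 20.32
eef_pos: [592.8, -183.4, 69.6]
tool_rot: [-3.127, -0.001, 0.053]
force: [0.0, -0.0, -0.1]
width: 69.8
```

Emit:
{"method": "move_arm", "body": {
  "series": [
    [[0,0,0],0],
    [[0,0,-0.02],0],
    [[0,0,-0.06],0],
    [[0,0,-0.11],0],
    [[0,0,-0.14],0]
  ],
  "claw": 0.95
}}

```text
clock: 20.95
eef_pos: [593.7, -185.8, 212.1]
tool_rot: [-3.128, -0.003, 0.053]
force: [0.1, -1.4, 0.3]
width: 81.0
```

```bash
python3 go.py 653 152.5 190
```

```text
20.95 [ 593.7 -185.8  212.1] [-3.128e+00 -3.000e-03  5.300e-02] F [ 0.1 -1.4  0.3] w 81.0
[653.  152.5 190. ] [ 0.0771 -0.3344  0.0269] len 344.0 turn -0.001
```

Emit:
{"method": "move_arm", "body": {
  "series": [
    [[0.013,-0.055,0],0],
    [[0.026,-0.11,0],0],
    [[0.039,-0.167,0],0],
    [[0.052,-0.223,0],0],
    [[0.065,-0.28,0.01],0]
  ],
  "claw": 1
}}

```text
clock: 21.58
eef_pos: [644.6, 99.1, 206.8]
tool_rot: [-3.128, -0.006, 0.053]
force: [1.3, 0.1, 0.6]
width: 85.3
```

```bash
python3 go.py 653 152.5 190
python3 - <<'E'
from h import *
a=get_image("top")[70:290,170:520];b=get_image("side")[120:320,160:420]
cv2.imwrite('pics/d7.png',np.vstack([cv2.resize(a,(480,302)),cv2.resize(b,(480,298),fx=2)]))
E
```

```text
21.57 [644.6  99.1 206.8] [-3.128 -0.006  0.053] F [1.3 0.1 0.6] w 85.3
[653.  152.5 190. ] [ 0.0111 -0.0527  0.0176] len 57.0 turn -0.001
```

View pics/d7.png

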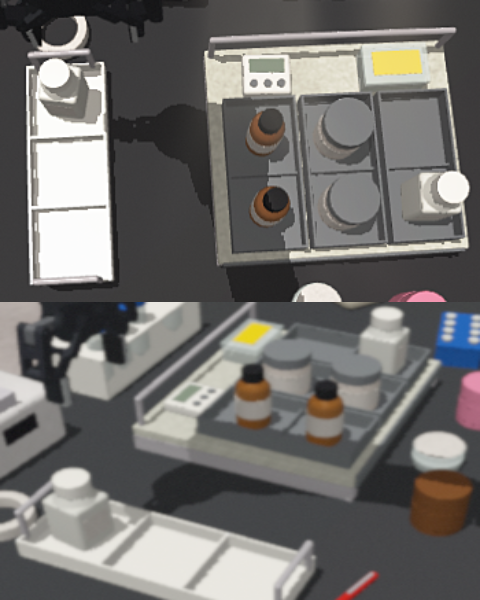

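Run:
```python
from h import *
a=cv2.imread('pics/top0.png')[100:175,180:260];b=cv2.imread('pics/side0.png')[215:310,170:250]
cv2.imwrite('pics/e1.png',np.hstack([cv2.resize(a,(400,375),interpolation=cv2.INTER_CUBIC),cv2.resize(b,(316,375),interpolation=cv2.INTER_CUBIC)]))
```

```text
(no output)
```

View pics/e1.png

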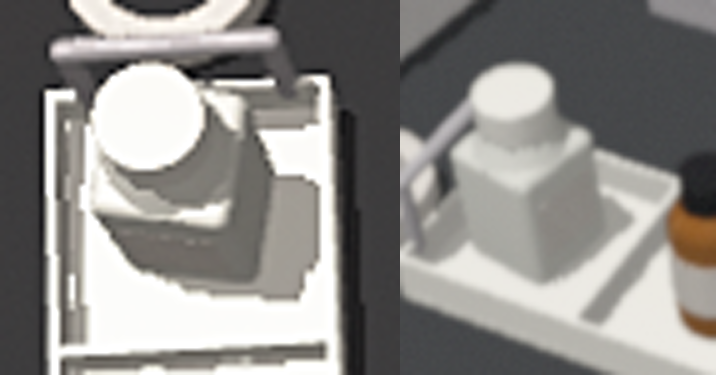

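Run:
```python
from h import *
q=plane("top",np.array([[95,210],[228,222],[245,97]])/5+[180,100],70)[:,:2]
print(q,np.linalg.norm(np.diff(q,axis=0),axis=1))
for d in (q[0]-q[1],q[2]-q[1]): print(np.degrees(np.arctan2(d[1],d[0])))
print((q[0]+q[2])/2)
r=plane("side",np.array([[452-400,150],[545-400,185],[592-400,128]])*[80/316,95/375]+[170,215],70)[:,:2]
print(r,[np.degrees(np.arctan2(*(d[::-1]))) for d in (r[0]-r[1],r[2]-r[1])],(r[0]+r[2])/2)
```

```text
[[633.10019558 176.44102768]
 [628.86177764 132.32704725]
 [672.20295376 127.92311109]] [44.31712373 43.56434552]
84.51193638647561
-5.801962749031228
[652.65157467 152.18206938]
[[677.14096529 173.43221655]
 [626.04227762 172.15485426]
 [629.386194   131.3084116 ]] [np.float64(1.4319786318502885), np.float64(-85.31988635790323)] [653.26357964 152.37031408]
```

Emit:
{"method": "move_arm", "body": {
  "series": [
    [[0.0111,-0.0527,0.01],0.08],
    [[0.011,-0.0527,0.0176],0.12],
    [[0.011,-0.053,0.05],0.12],
    [[0.011,-0.053,0.085],0.12],
    [[0.011,-0.053,0.09],0.12]
  ]
}}

```text
clock: 22.3
eef_pos: [648.4, 162.9, 113.1]
tool_rot: [-3.123, 0.006, -0.055]
force: [-0.7, 0.7, 0.7]
width: 85.1
```

```bash
python3 go.py 653 152.4 60
```

```text
22.3 [648.4 162.9 113.1] [-3.123  0.006 -0.055] F [-0.7  0.7  0.7] w 85.1
[653.  152.4  60. ] [0.0055 0.0112 0.0529] len 54.0 turn -0.109
```

Emit:
{"method": "move_arm", "body": {
  "series": [
    [[0.0055,0.0112,0],0],
    [[0.0055,0.0112,0.01],0],
    [[0.0055,0.0112,0.03],0],
    [[0.0055,0.0112,0.05],0],
    [[0.0055,0.0112,0.053],0]
  ]
}}

```text
clock: 22.92
eef_pos: [651.1, 152.5, 57.3]
tool_rot: [-3.124, 0.01, -0.055]
force: [-0.3, -0.9, -0.2]
width: 85.2
```

```bash
python3 go.py 653 152.4 32
```

```text
22.93 [651.1 152.5  57.3] [-3.124  0.01  -0.055] F [-0.3 -0.9 -0.2] w 85.2
[653.  152.4  32. ] [0.0021 0.0005 0.0253] len 25.0 turn -0.109
```

Emit:
{"method": "move_arm", "body": {
  "series": [
    [[0.002,0.0005,0.012],0],
    [[0.002,0.0005,0.023],0],
    [[0.002,0.0005,0.025],0],
    [[0.002,0.0005,0.025],0]
  ]
}}

```text
clock: 23.42
eef_pos: [653.0, 152.3, 32.4]
tool_rot: [-3.124, 0.01, -0.055]
force: [0.6, -0.8, 0.5]
width: 85.5
```

Emit:
{"method": "move_arm", "body": {
  "series": [
    [[0,0,0],0],
    [[0,0,0],0],
    [[0,0,0],0],
    [[0,0,0],0],
    [[0,0,0],0]
  ],
  "claw": 0
}}

```text
clock: 24.05
eef_pos: [653.2, 152.7, 32.9]
tool_rot: [-3.124, 0.009, -0.054]
force: [0.1, 0.9, 5.2]
width: 48.3
```

Emit:
{"method": "move_arm", "body": {
  "series": [
    [[0,0,-0.02],0],
    [[0,0,-0.06],0],
    [[0,0,-0.12],0],
    [[0,0,-0.17],0],
    [[0,0,-0.175],0]
  ]
}}

```text
clock: 24.68
eef_pos: [657.5, 149.3, 213.6]
tool_rot: [-3.121, -0.0, -0.055]
force: [0.5, -0.3, -0.9]
width: 47.9
```

```bash
python3 go.py 598.5 -278 205
```

```text
24.68 [657.5 149.3 213.6] [-3.121 -0.    -0.055] F [ 0.5 -0.3 -0.9] w 47.9
[ 598.5 -278.   205. ] [-3.54e-02  4.30e-01 -1.00e-04] len 431.0 turn -0.109
```

Emit:
{"method": "move_arm", "body": {
  "series": [
    [[-0.004,0.054,0],-0.01],
    [[-0.009,0.108,0],-0.025],
    [[-0.013,0.162,0],-0.04],
    [[-0.018,0.216,0],-0.055],
    [[-0.022,0.27,0],-0.07]
  ]
}}

```text
clock: 25.3
eef_pos: [619.4, -120.6, 207.4]
tool_rot: [-3.121, 0.0, 0.015]
force: [0.6, -0.4, -2.1]
width: 47.8
```

```bash
python3 go.py 598.5 -278.4 205
```

```text
25.3 [ 619.4 -120.6  207.4] [-3.121  0.     0.015] F [ 0.6 -0.4 -2.1] w 47.8
[ 598.5 -278.4  205. ] [-0.0233  0.1575 -0.0008] len 159.0 turn -0.039
```

Emit:
{"method": "move_arm", "body": {
  "series": [
    [[-0.008,0.053,0],-0.013],
    [[-0.016,0.106,0],-0.026],
    [[-0.0233,0.1575,0],-0.039],
    [[-0.0233,0.1575,0],-0.039],
    [[-0.0233,0.1575,0.03],-0.039]
  ]
}}

```text
clock: 25.92
eef_pos: [599.4, -278.9, 175.4]
tool_rot: [-3.123, -0.004, 0.053]
force: [0.9, 0.3, -2.6]
width: 48.0
```

```bash
python3 go.py 598.5 -278.4 115
```

```text
25.93 [ 599.4 -278.9  175.4] [-3.123 -0.004  0.053] F [ 0.9  0.3 -2.6] w 48.0
[ 598.5 -278.4  115. ] [-0.0012  0.0006  0.0604] len 60.0 turn -0.001
```

Emit:
{"method": "move_arm", "body": {
  "series": [
    [[-0.001,0.0005,0.03],0],
    [[-0.001,0.0005,0.055],0],
    [[-0.001,0.0005,0.06],0],
    [[-0.001,0.0005,0.06],0]
  ]
}}

```text
clock: 26.42
eef_pos: [598.7, -277.8, 115.5]
tool_rot: [-3.122, -0.004, 0.053]
force: [0.7, 0.4, -0.6]
width: 48.0
```

```bash
python3 go.py 598.5 -278.4 76
```

```text
26.43 [ 598.7 -277.8  115.5] [-3.122 -0.004  0.053] F [ 0.7  0.4 -0.6] w 48.0
[ 598.5 -278.4   76. ] [-0.0004  0.0013  0.0394] len 39.0 turn -0.001
```

Emit:
{"method": "move_arm", "body": {
  "series": [
    [[0,0.001,0.018],0],
    [[0,0.001,0.033],0],
    [[0,0.001,0.0394],0],
    [[0,0.001,0.0394],0]
  ]
}}

```text
clock: 26.92
eef_pos: [598.4, -277.8, 75.2]
tool_rot: [-3.122, -0.002, 0.053]
force: [-0.2, -0.2, -1.2]
width: 47.9
```

```bash
python3 go.py 598.5 -278.4 72
```

```text
26.93 [ 598.4 -277.8   75.2] [-3.122e+00 -2.000e-03  5.300e-02] F [-0.2 -0.2 -1.2] w 47.9
[ 598.5 -278.4   72. ] [0.     0.0006 0.0032] len 3.0 turn -0.001
```

Emit:
{"method": "move_arm", "body": {
  "series": [
    [[0,0.0005,0.001],0],
    [[0,0.0005,0.003],0],
    [[0,0.0005,0.003],0]
  ]
}}

```text
clock: 27.3
eef_pos: [598.5, -278.3, 72.3]
tool_rot: [-3.122, -0.003, 0.053]
force: [-0.2, -0.6, -1.1]
width: 47.6
```

Emit:
{"method": "move_arm", "body": {
  "series": [
    [[0,0,0.0005],0],
    [[0,0,0.001],0],
    [[0,0,0.001],0]
  ]
}}

```text
clock: 27.68
eef_pos: [598.5, -278.3, 71.3]
tool_rot: [-3.122, -0.003, 0.053]
force: [-0.4, -0.0, -0.5]
width: 47.9
```

Emit:
{"method": "move_arm", "body": {
  "series": [
    [[0,0,0.0005],0],
    [[0,0,0.0007],0]
  ]
}}

```text
clock: 27.92
eef_pos: [598.7, -278.3, 71.1]
tool_rot: [-3.122, -0.003, 0.053]
force: [-0.7, 1.0, 3.9]
width: 47.9
```

Contact at the expected height, so I'll press a hair more and then release.

Emit:
{"method": "move_arm", "body": {
  "series": [
    [[0,0,0.0005],0],
    [[0,0,0.0005],0]
  ]
}}

```text
clock: 28.18
eef_pos: [598.7, -278.2, 71.1]
tool_rot: [-3.122, -0.003, 0.053]
force: [-1.7, 0.6, 6.1]
width: 48.0
```

Emit:
{"method": "move_arm", "body": {
  "series": [
    [[0,0,0],0],
    [[0,0,0],0],
    [[0,0,0],0]
  ],
  "claw": 0.7
}}

```text
clock: 28.55
eef_pos: [598.7, -278.3, 70.8]
tool_rot: [-3.122, -0.003, 0.053]
force: [0.1, 0.7, 0.2]
width: 59.6
```

Emit:
{"method": "move_arm", "body": {
  "series": [
    [[0,0,0],0],
    [[0,0,-0.02],0],
    [[0,0,-0.06],0],
    [[0,0,-0.11],0],
    [[0,0,-0.15],0]
  ],
  "claw": 0.9
}}

```text
clock: 29.18
eef_pos: [599.0, -281.7, 224.6]
tool_rot: [-3.123, -0.006, 0.053]
force: [0.9, -0.1, -0.3]
width: 76.8
```

Emit:
{"method": "move_arm", "body": {
  "series": [
    [[-0.02,0.05,0],0],
    [[-0.04,0.1,0],0],
    [[-0.06,0.15,0],0],
    [[-0.08,0.2,0],0],
    [[-0.1,0.25,0],0]
  ]
}}

```text
clock: 29.8
eef_pos: [511.9, -538.4, 221.4]
tool_rot: [-3.125, -0.007, 0.053]
force: [0.4, 0.3, -0.5]
width: 77.1
```

Run:
```python
from h import *
a=get_image("top");b=get_image("side");cv2.imwrite('pics/f_top.png',a);cv2.imwrite('pics/f_side.png',b)
cv2.imwrite('pics/f.png',np.hstack([cv2.resize(a[85:310,310:530],(430,440),interpolation=cv2.INTER_CUBIC),cv2.resize(b[110:290,220:440][:,:],(370,440*370//538),interpolation=cv2.INTER_CUBIC) if 0 else cv2.resize(b[110:300,240:420],(370,440),interpolation=cv2.INTER_CUBIC)]))
```

```text
(no output)
```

View pics/f.png

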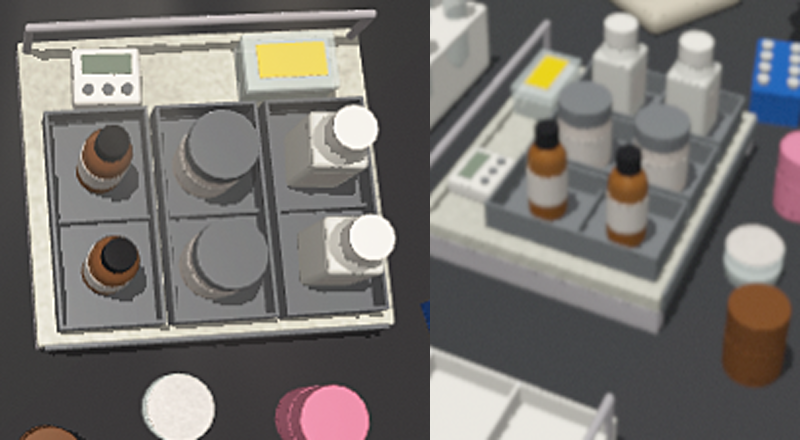

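Run:
```python
from h import *
np.set_printoptions(precision=1,suppress=True)
t=lambda l:np.array(l,float)/[430/220,440/225]+[310,85]
u=np.array([.9985,.0541]);v=np.array([-.0541,.9985])
c=np.array([548.2,-186.2])
for n,p,z,k in[("nA",(113,142),136,1),("oA",(120,255),136,1),("nJ",(222,145),112,0),("oJ",(229,256),112,0),("nS",(355,129),142,-1),("oS",(371,237),142,-1)]:
    d=plane("top",t([p]),z)[0,:2]-c-95*k*v; print(n,d@u,d@v)
print("dish",plane("top",t([(179,407)]),32))
print(read_state()['force'])
```

```text
nA 43.1833720116794 -2.7484013803034517
oA -44.24713079520129 -1.4128220769430406
nJ 43.89590105067913 1.2615519747139254
oJ -45.589760268227124 4.158050371884389
nS 43.298177913310155 0.16883475499045186
oS -41.418842376853576 -2.243492206878634
dish [[ 385.5 -159.6   32. ]]
[-0.8 -0.4  0.5]
```

```bash
python3 -c "
from cell import *
print(finish_job())"
```

```text
the job is handed in; nothing more can be done
None
```

The job is done and handed in at about 30 s of the 120 s limit. The old amber was pulled forward into the front bay of lane 1. The new amber, jar and square bottle then went into the rear bays behind their twins, in lanes 1, 2 and 3. Each one was lowered until the force showed it had touched the floor, and only then released.

**Last checks:**
- The final pictures show all six standing upright. By the top camera, the four I moved are within about 3 mm of their bay centres.
- The old jar and old square were not touched. They measure about 4 mm off centre at most.
- The culture dishes measured within about 1 mm of where they started.
- The gripper was clear of everything, and the highest contact force shown was about 13 N.

**Disagreements:**
- The side camera put heights on the shelf about 7 mm low and yielded sideways positions 6–11 mm off. I relied on the top camera and on contact instead.
- On long descents the arm drifted by up to 10 mm and tilted by about 1°. I corrected position drifts near the goal, but not before gripping the new amber, which was taken about 6 mm to one side.

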